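# Key in and hold the cutter's jog plunger

### The arm

A 7-joint arm with a two-finger parallel gripper is mounted at the origin on the work surface. World frame = base frame: x ahead of the robot, y to its left, z up, the work surface at z = 0. Lengths are in m, angles in rad, forces in N, time in s.
With the tool pointing down it reaches from about 0.425 to 0.875 m from the base axis. Payload 8.4 kg.
Tool frame: the origin (TCP) lies between the finger pads; the fingertips stand 19 mm ahead of it and the grasp point (between the pads) is the TCP; z points along the fingers, y is the line along which they close (so a half turn about z gives the same grasp; the last joint's range is limited). The gripper opens to 85 mm and grips with 20 to 120 N. Pads are 22 mm wide; open, the fingers measure 114 mm over their backs; the gripper's body (76 mm by 85 mm) begins 54 mm behind the grasp point. The pads swing forward as they close: fully open they stand 13 mm farther back than shut.
Start: joints at [1.223, 0.333, 0.04, 1.465, -0.013, 1.343, -0.059], TCP at [0.16, -0.63, 0.25] pointing down, gripper open.
Joint ranges: [-2.58, 2.58], [-0.38, 2.09], [-1.3, 1.39], [0.25, 2.4], [-1.5, 4.64], [0.08, 2.09], [-2.65, 2.65]. Speed limits (rad/s): [2.22, 2.22, 2.79, 2.79, 3.14, 3.14, 3.14].

### API

Orientations are given as a rotation vector (axis times angle).
In Python, from station import robot gives the robot as it stands.
- The arm moves only by the shell command python3 -m handwheel 'ROWS'. ROWS is JSON, a list of rows, each a list of 3 entries, a list of its own where there are three numbers: the gripper command: -1 is shut, 1 is fully open, values between are in proportion, then the shift along the world's x, y, z in cm, then the turn about the world's z in degrees. A call has 1 to 5 rows; each row shifts and turns the commanded pose from where the row before left it; what a row does not reach is not made up. A row lasts 1/12 s, in which the tool goes at most 41.7 mm and 7.16 degrees, less where a joint would pass 70% of its speed; a pose out of reach is approached as far as the arm can. A call is refused whole if a number of a shift passes 4.17 or a number of a turn 7.16, either way. A call with a gripper value outside its range is refused whole. The fingers move at their own pace and stop on an object; the grip force is fixed at half the most. Time passes only in rows, so rows that do not move let the fingers close. It gives the time, the measured TCP pose, the force, the opening and the grip force at its end, in the units of the state.
- robot.observe(): the state, without advancing time (a new reading comes with each control period).
- robot.grab_frame(name): name is "scene" or "top" or "wrist"; returns the picture (400x640x3 uint8, blue, green, red); there is no depth.
- robot.camera_model(name): a dict with "fx", "fy", "cx", "cy" (pixels), "extrinsics" (4x4, takes a point from camera to world coordinates). Camera axes: x right, y down, z forward; pixel columns grow to the right and rows downward; lengths in m; the calibration is good to about 2 mm. The wrist camera is an equidistant fisheye: a pixel r from the principal point sees the ray r / f radians off the axis. A picture is of the moment at which its call begins: read the wrist's pose just before it. camera_model takes no time and is no camera call; for the wrist camera it gives the pose at the moment of the call.
- robot.sign_off(): hands the job in; it is judged then, once.
The state is a dict: "clock": time; "joint_positions": joint angles; "qvel": joint speeds; "joint_efforts": joint torques, N m; "ee_pos": TCP position; "eef_rot": TCP orientation; "force": force on the tool from outside, world axes, zero at the start; "wrist_torque": the same for the moment, N m; "width": opening from 0.0 (shut) to 1.0 (fully open); "finger_force": force on a finger pad.
Only numpy, scipy, OpenCV 4.12 (cv2) and the standard library are available. Lean on these libraries where they do the work, as an engineer would, in place of code of your own. Each camera call takes 0.05 s, during which the arm holds its last target. There are 200 camera calls.

### The job

Jog the vegetable cutter for cleaning: lift the wide flat key out of the white rack and push it fully home, upright, in the slot on top of the metal console, and only then press the console's spring plunger with the fingers to its jog position, half-way down (12 mm of its 24 mm, where the rib on the stem is level with the collar's rim). Keep it there for at least 2 seconds and finish while still holding it there, never letting it bottom out, which would trip the machine. Leave the narrow key in the rack and the kitchenware alone.

Things in the scene. Friction and masses are not known exactly. Their poses are not given: they have to be found in the camera images.
- console: Fixed aluminium box on the table, 130 (x) x 270 (y) x 75 mm high, origin at the centre of its underside. Its top carries the key slot (70 mm from the centre on its -y side) and the spring plunger (70 mm from the centre on its +y side, standing 52 mm above the top).
- slot (a point): Centre of the slot's mouth, on the console's top face, 75 mm above the table; x, y, z axes as the console's. The slot is 10 mm in x by 36 mm in y and 48 mm deep, straight down, with a 3 mm chamfer round the mouth.
- cap (a point): Flat round black head of the plunger, 44 mm across, 12 mm thick; the point is the centre of its top face, 127 mm above the table when released, and moves down with it. Below it are a 22 mm stem with a 30 mm rib at mid-travel and a fixed collar 52 mm across whose rim is 87 mm above the table.
- plunger (a joint): Travel of the plunger, m: 0 released, grows as it is pressed straight down, 0.024 at its lower stop; jog is half-way, 0.012. The spring pushes back with about 4.5 N at the start of the travel and 0.5 N more per mm (about 10 N at jog) and returns it when let go.
- rack: Fixed white plastic block, 60 (x) x 140 (y) x 55 mm high, origin at the centre of its underside. Two slots like the console's, 37.5 mm to either side of the centre along y, hold the two keys upright, the key's handle resting on the rack's top. Which key is in which slot varies.
- key_grip (a point): The wide key, loose, about 0.12 kg, standing upright in the rack: centre of its grey handle. Handle 18 (x) x 40 (y) x 50 mm high; below it a flat steel blade 5 (x) x 30 (y) x 45 mm long. z points up along the key; it may be used either way round.
- key_tip (a point): Lower end of the wide key's blade, on its middle line, 70 mm below the handle's centre; 45 mm below the handle's underside. The blade's last 9 mm steps down to 3 x 20 mm at the tip. With the key home the handle's underside rests on the console's top.
- small_key_grip (a point): The narrow key, loose, to be left in the rack: centre of its grey handle, 18 (x) x 22 (y) x 50 mm high, with a 16 mm wide blade.
- ramekin: White ceramic ramekin, 86 mm across, 50 mm high, loose, to be left alone; origin at the centre of its underside.
- steel_bowl: Steel bowl, 150 mm across, 70 mm high, loose, to be left alone; origin at the centre of its underside.
- spatula: Spatula lying on the table, loose, to be left alone; origin under its middle.

How it is judged:
On the way, in this order (a step that is already met when the one before it is completed fails the run):
1. the wide key is fully home in the console's slot (z of key_tip in the frame of slot below -0.041 m and horizontal distance between key_tip and slot below 0.008 m and angle between key_grip's own z axis and vertical below 0.1 rad), for 0.3 s.
2. the plunger is kept at jog for 2 seconds with the key home (all of step 1 and value of joint plunger between 0.008 and 0.016 m and contact force between plunger and the fingers above 3 N), for 2 s.
At the end, for the whole second after the job is handed in: The wide key is upright in the console's slot, its tip at least 41 mm deep, and the fingers hold the plunger still between 8 and 16 mm of travel, pushing with more than 3 N; the program ends holding it so (all of step 2 and velocity of joint plunger between -0.005 and 0.005 m/s); the arm keeps its last pose, push and grip.
It fails at once if the plunger is pressed to within 2.5 mm of its lower stop (value of joint plunger above 0.0215 m).
It fails at once if the plunger is pressed before the key is home (value of joint plunger above 0.005 m and not (z of key_tip in the frame of slot below -0.041 m and horizontal distance between key_tip and slot below 0.008 m and angle between key_grip's own z axis and vertical below 0.1 rad)).
It fails at once if the narrow key is taken or the kitchenware is disturbed (distance of any of small_key_grip, ramekin, steel_bowl, spatula from where it was at the start of the episode above 0.03 m).
It also fails if it takes over 54 s, if anything falls off the work surface, if the arm or the gripper's body presses on something with over 40 N, if the wrist force passes 120 N, or if a joint passes its speed limit or range.

## Working session

There is one attempt and no reset: what is moved stays moved. The work goes in short steps, Python scripts to look and compute and a shell command to move; the robot and the scene stay as the last step left them, time stands still between calls to the robot, and variables do not carry over. Pictures are saved under pics/ and viewed, at most 10 in all, crops included, and the job is handed in when it is done.

```bash
mkdir -p pics; cat > h.py <<'E'
import numpy as np, cv2
from station import robot
def shot(n,f):
    im=robot.grab_frame(n); cv2.imwrite('pics/'+f,im); return im
def ray(cam,u,v):
    m=robot.camera_model(cam) if isinstance(cam,str) else cam
    T=np.array(m['extrinsics']); return T[:3,3],T[:3,:3]@np.array([(u-m['cx'])/m['fx'],(v-m['cy'])/m['fy'],1])
def atz(cam,u,v,z):
    o,d=ray(cam,u,v); return o+d*(z-o[2])/d[2]
E
python3 - <<'E'
from h import *
shot('top','top1.png');shot('scene','scene1.png')
for n in('top','scene'):print(robot.camera_model(n))
s=robot.observe();print(s)
E
```

```text
{'fx': 451.1257855034032, 'fy': 451.1257855034032, 'cx': 316.5947435466072, 'cy': 199.45064417909978, 'extrinsics': array([[-1.63566987e-02, -9.98273714e-01,  5.64096606e-02,
         5.39893883e-01],
       [-9.99865930e-01,  1.63736333e-02, -1.61994492e-04,
         5.16090559e-03],
       [-7.61916252e-04, -5.64047475e-02, -9.98407694e-01,
         1.22229756e+00],
       [ 0.00000000e+00,  0.00000000e+00,  0.00000000e+00,
         1.00000000e+00]])}
{'fx': 459.47706068800437, 'fy': 459.47706068800437, 'cx': 320.1254579350602, 'cy': 198.8530969036723, 'extrinsics': array([[ 0.47113769,  0.63176654, -0.6155488 ,  1.17061265],
       [ 0.8820484 , -0.34097301,  0.32515847, -0.28763211],
       [-0.00446129, -0.69613824, -0.7178939 ,  0.74517555],
       [ 0.        ,  0.        ,  0.        ,  1.        ]])}
{'clock': 0.1, 'joint_positions': array([ 1.2228098 ,  0.3338599 ,  0.03985042,  1.4661667 , -0.01337861,
        1.3433333 , -0.05851086]), 'qvel': array([-0.0020622 , -0.00124387,  0.00144473, -0.00374569, -0.00110821,
        0.00033474,  0.00061914]), 'joint_efforts': array([ 5.34339604e-03, -6.60017538e+01,  1.37153272e+00, -4.06471252e+01,
        1.72967487e-02,  9.06769739e-03, -2.31559062e-05]), 'ee_pos': array([ 0.15993631, -0.62961446,  0.24950508]), 'eef_rot': array([-3.11585750e+00, -3.89603634e-01,  4.69177925e-04]), 'force': array([-0.6684083 , -0.04001862, -0.9622802 ]), 'wrist_torque': array([-0.00505284,  0.00886659, -0.0118168 ]), 'finger_force': 0.0, 'width': 1.0038385708390374}
```

View pics/top1.png

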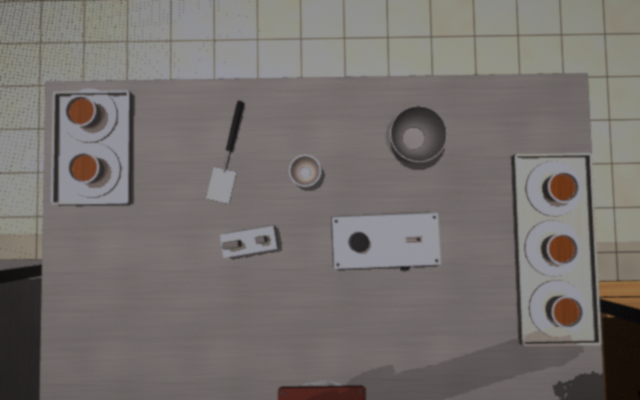

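View pics/scene1.png

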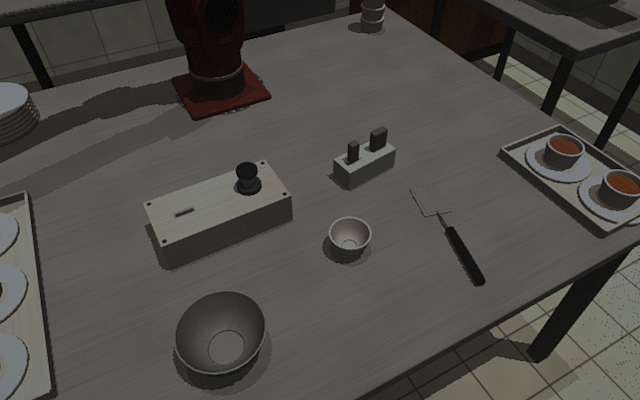

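The top view shows the console (332-440, 212-269) with cap at (359,242) and slot at (414,240). The rack is at about (248,242), with the wide key on the left (232,244) and the narrow key at (262,240). I'll enlarge both.

```bash
python3 - <<'E'
from h import *
t=cv2.imread('pics/top1.png')
a=cv2.resize(t[205:275,210:290],None,fx=7,fy=7,interpolation=cv2.INTER_CUBIC)[:, :]
b=cv2.resize(t[205:275,325:445],None,fx=6,fy=6,interpolation=cv2.INTER_CUBIC)
c=np.zeros((600,800,3),np.uint8)
s=cv2.imread('pics/scene1.png')
a=cv2.resize(t[215:270,212:288],None,fx=5,fy=5,interpolation=cv2.INTER_CUBIC)
e=cv2.resize(s[115:195,325:405],None,fx=4,fy=4,interpolation=cv2.INTER_CUBIC)
c[:275,:380]=a; c[:320,400:720]=e
b=cv2.resize(t[208:272,325:445],None,fx=4,fy=4,interpolation=cv2.INTER_CUBIC)
c[330:586,:480]=b
c=np.clip(c*1.6,0,255).astype(np.uint8)
cv2.imwrite('pics/crop1.png',c)
E
```

```text
(no output)
```

View pics/crop1.png

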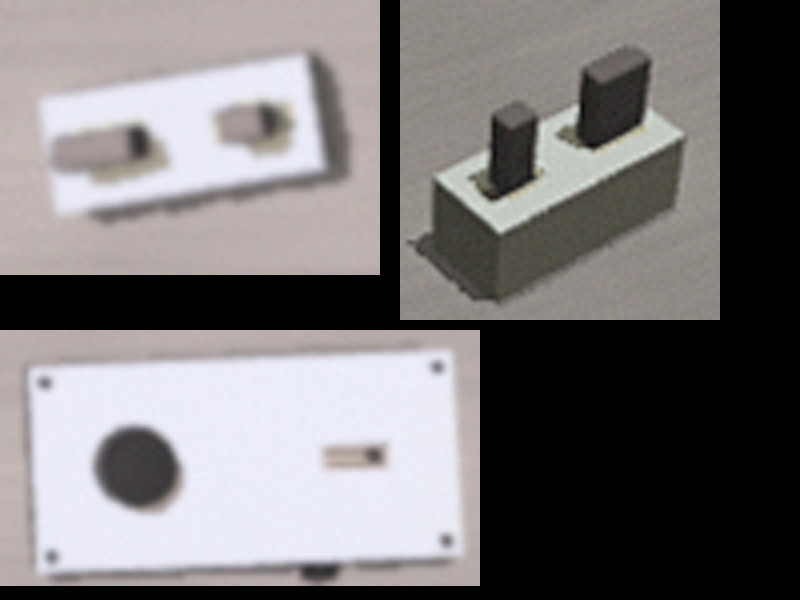

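The crop shows these features:
- **Rack top face:** corners at about (40,97), (305,53), (330,172) and (57,213).
- **Wide handle:** its top face is centred near (93,149).
- **Console:** corners at (27,366), (452,350), (462,555) and (38,572), with slot centre (355,456) and cap centre (136,466).

```bash
python3 - <<'E'
from h import *
def A(p,z): return atz('top',(p[0]+.5)/5-.5+212,(p[1]+.5)/5-.5+215,z)
def B(p,z): return atz('top',(p[0]+.5)/4-.5+325,(p[1]-330+.5)/4-.5+208,z)
def S(p,z): return atz('scene',(p[0]-400+.5)/4-.5+325,(p[1]+.5)/4-.5+115,z)
def info(c,n):
    c=np.array(c)[:,:2]; print(n,'centre',c.mean(0).round(4),'long',np.linalg.norm(c[1]-c[0]).round(3),np.linalg.norm(c[2]-c[3]).round(3),'short',np.linalg.norm(c[3]-c[0]).round(3),np.linalg.norm(c[2]-c[1]).round(3))
    d=(c[0]-c[1])+(c[3]-c[2]); print(' y axis yaw deg',np.degrees(np.arctan2(-d[0],d[1])).round(2)); return c.mean(0),d/np.linalg.norm(d)
r,ry=info([A(p,.055) for p in((40,97),(305,53),(330,172),(57,213))],'rack')
c,cy=info([B(p,.075) for p in((27,366),(452,350),(462,555),(38,572))],'cons')
print('key slot from rack',r+.0375*ry,'handle seen',A((93,149),.105),'small',A((240,123),.105), r-.0375*ry)
print('slot',c-.07*cy,B((355,456),.075),'cap',c+.07*cy,B((136,466),.127))
info([S(p,.105) for p in((651,62),(583,84),(580,66),(630,46))],'handle scene (top)')
E
```

```text
rack centre [0.5006 0.183 ] long 0.139 0.142 short 0.06 0.063
 y axis yaw deg 8.02
cons centre [ 0.4984 -0.1687] long 0.27 0.268 short 0.13 0.13
 y axis yaw deg 1.28
key slot from rack [0.49536175 0.22017492] handle seen [0.49545931 0.21991316 0.105     ] small [0.5070601  0.14726479 0.105     ] [0.5058287 0.1459089]
slot [ 0.4999188 -0.2387014] [ 0.5000024  -0.23860931  0.075     ] cap [ 0.49678776 -0.09873642] [ 0.49794826 -0.0949966   0.127     ]
handle scene (top) centre [0.4938 0.2178] long 0.045 0.035 short 0.018 0.016
 y axis yaw deg 0.53
```

```bash

python3 -m handwheel '[[0.2,[3.3,2.5,0],6],[0.2,[3.3,2.5,0],6],[0.2,[3.3,2.5,0],6],[0.2,[3.3,2.5,0],6],[0.2,[3.3,2.5,0],6]]'
python3 -m handwheel '[[0.2,[3.3,2.5,0],6],[0.2,[3.3,2.5,0],6],[0.2,[3.3,2.5,0],6],[0.2,[3.3,2.5,0],6],[0.2,[3.3,2.5,0],6]]'
python3 -m handwheel '[[0.2,[0,4,0],1.6],[0.2,[0,4,0],1.6],[0.2,[0,4,0],1.6],[0.2,[0,4,0],1.6],[0.2,[0,4,0],1.6]]'
python3 -m handwheel '[[0.2,[0,4,0],1.6],[0.2,[0,4,0],1.6],[0.2,[0,4,0],1.6],[0.2,[0,4,0],1.6],[0.2,[0,4,0],1.6]]'
python3 -m handwheel '[[0.2,[0,4,0],1.6],[0.2,[0,4,0],1.6],[0.2,[0,4,0],1.6],[0.2,[0,2,0],1.6],[0.2,[0,0,0],1.6]]'
python3 -m handwheel '[[0.2,[0,0,0],0],[0.2,[0,0,0],0],[0.2,[0,0,0],0]]'
cat >> h.py <<'E'
from scipy.spatial.transform import Rotation as R
def st():
    s=robot.observe(); m=R.from_rotvec(s['eef_rot']).as_matrix()
    print('t',round(s['clock'],2),'p',s['ee_pos'].round(4),'yaw(tool y)',np.degrees(np.arctan2(m[1,1],m[0,1])).round(2),'z',m[:,2].round(4),'F',s['force'].round(1),'w',round(s['width'],3),'ff',round(s['finger_force'],1)); return s,m
E
python3 -c "
from h import *
st(); im=shot('wrist','w1.png'); print(robot.camera_model('wrist'))"
```

```text
clock: 0.52
ee_pos: [0.3262, -0.5034, 0.25]
eef_rot: [-2.907, -1.19, 0.0]
force: [0.6, -0.2, -1.3]
width: 0.598
finger_force: 0.0
clock: 0.93
ee_pos: [0.4912, -0.3784, 0.2501]
eef_rot: [-2.5, -1.902, 0.0]
force: [0.2, -0.9, 0.5]
width: 0.602
finger_force: 0.0
clock: 1.35
ee_pos: [0.4895, -0.178, 0.2499]
eef_rot: [-2.365, -2.068, 0.001]
force: [1.6, 0.7, 0.4]
width: 0.6
finger_force: 0.0
clock: 1.77
ee_pos: [0.4894, 0.0218, 0.2502]
eef_rot: [2.215, 2.228, -0.001]
force: [2.0, 0.5, 0.3]
width: 0.599
finger_force: 0.0
clock: 2.18
ee_pos: [0.4887, 0.1659, 0.2504]
eef_rot: [-2.044, -2.383, -0.002]
force: [-0.6, -0.5, 0.0]
width: 0.602
finger_force: 0.0
clock: 2.43
ee_pos: [0.4902, 0.1589, 0.2501]
eef_rot: [-2.059, -2.373, 0.001]
force: [-0.1, 0.5, 0.4]
width: 0.6
finger_force: 0.0
t 2.43 p [0.4902 0.1589 0.2501] yaw(tool y) 8.11 z [-4.e-04 -5.e-04 -1.e+00] F [-0.1  0.5  0.4] w 0.6 ff 0.0
{'fx': 309.70691628693146, 'fy': 309.70691628693146, 'cx': 321.8597721481834, 'cy': 196.01510731622187, 'extrinsics': array([[ 9.90065556e-01,  1.35591734e-01,  3.72166167e-02,
         4.80266162e-01],
       [ 1.40603496e-01, -9.52996707e-01, -2.68380202e-01,
         2.26296200e-01],
       [-9.22823720e-04,  2.70946781e-01, -9.62593887e-01,
         3.73454143e-01],
       [ 0.00000000e+00,  0.00000000e+00,  0.00000000e+00,
         1.00000000e+00]])}
```

```bash

python3 -m handwheel '[[0.2,[0.5,3,-2],0],[0.2,[0,3.1,-2],0],[0.2,[0,0,-2],0],[0.2,[0,0,0],0],[0.2,[0,0,0],0]]'
python3 -c "
from h import *
st(); im=shot('wrist','w2.png'); print(robot.camera_model('wrist')['extrinsics'])"
```

```text
clock: 2.9
ee_pos: [0.4948, 0.2198, 0.1897]
eef_rot: [-2.057, -2.374, 0.003]
force: [0.5, 0.3, 0.4]
width: 0.595
finger_force: 0.0
t 2.9 p [0.4948 0.2198 0.1897] yaw(tool y) 8.18 z [-0.0022 -0.001  -1.    ] F [0.5 0.3 0.4] w 0.595 ff 0.0
[[ 9.89970897e-01  1.36200309e-01  3.75113250e-02  4.85525267e-01]
 [ 1.41269094e-01 -9.52883917e-01 -2.68431152e-01  2.87239688e-01]
 [-8.16467596e-04  2.71038219e-01 -9.62568240e-01  3.14094412e-01]
 [ 0.00000000e+00  0.00000000e+00  0.00000000e+00  1.00000000e+00]]
```

View pics/w2.png

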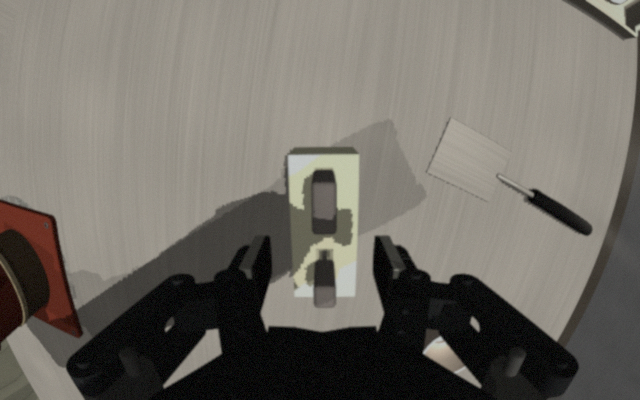

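The wrist view shows the wide key's handle, its top face at about (312-336, 180-234), centred between the fingers. The narrow key is at (324,280). I'll project the expected handle corners to check this.

```bash
cat >> h.py <<'E'
def fproj(m,P):
    T=np.array(m['extrinsics']); p=T[:3,:3].T@(np.asarray(P)-T[:3,3]); t=np.arctan2(np.hypot(p[0],p[1]),p[2]); k=t*m['fx']/np.hypot(p[0],p[1]); return np.array([m['cx']+k*p[0],m['cy']+k*p[1]])
E
python3 - <<'E'
from h import *
m=robot.camera_model('wrist'); im=cv2.imread('pics/w2.png')
c,s=np.cos(np.radians(8)),np.sin(np.radians(8)); Rz=np.array([[c,-s],[s,c]])
def quad(c0,hx,hy,z,col):
    q=[fproj(m,[*(np.array(c0)+Rz@[a*hx,b*hy]),z]) for a,b in((1,1),(1,-1),(-1,-1),(-1,1))]
    cv2.polylines(big,[np.int32([( (p[0]+.5-240)*6, (p[1]+.5-140)*4) for p in q])*[1,1]],True,col,1)
big=cv2.resize(im[140:290,240:400],(960,600),interpolation=cv2.INTER_CUBIC)
big=np.clip(big*1.4,0,255).astype(np.uint8)
quad((.4954,.2200),.009,.02,.105,(0,0,255)); quad((.5006,.183),.03,.07,.055,(0,255,0))
cv2.imwrite('pics/c2.png',big[:, 120:840])
E
```

```text
(no output)
```

View pics/c2.png

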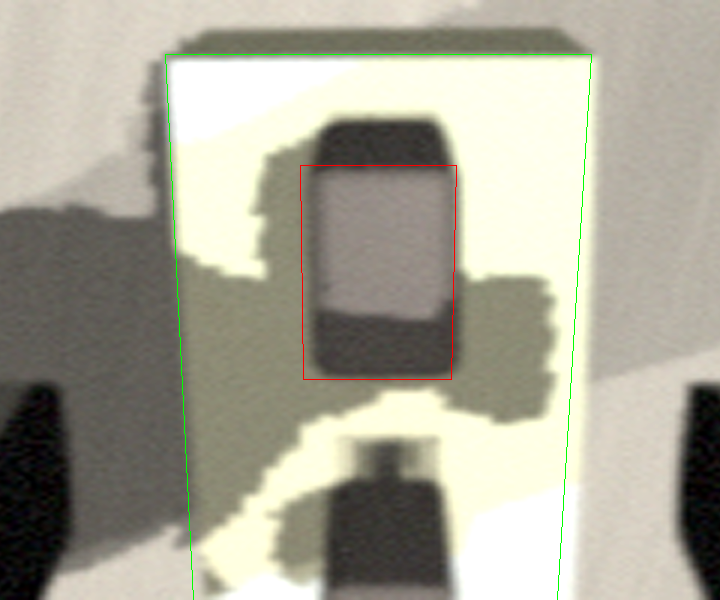

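The prediction lies on the handle to about 1 mm, so I'll descend and grasp.

```bash

python3 -m handwheel '[[0.2,[0.1,0,-2.5],0],[0.2,[0,0,-2.5],0],[0.2,[0,0,-2.5],0],[0.2,[0,0,-2],0],[0.2,[0,0,-1],0]]'
python3 -m handwheel '[[0.2,[0,0,0],0],[-1,[0,0,0],0],[-1,[0,0,0],0],[-1,[0,0,0],0],[-1,[0,0,0],0]]'
python3 -m handwheel '[[-1,[0,0,0],0],[-1,[0,0,0],0],[-1,[0,0,0],0],[-1,[0,0,0],0],[-1,[0,0,0],0]]'
python3 -c "
from h import *
st()"
```

```text
clock: 3.37
ee_pos: [0.4964, 0.2191, 0.0844]
eef_rot: [2.059, 2.372, -0.002]
force: [-0.4, -0.5, -0.6]
width: 0.6
finger_force: 0.0
clock: 3.78
ee_pos: [0.4972, 0.2214, 0.0871]
eef_rot: [2.055, 2.374, 0.003]
force: [-0.7, -2.8, 8.0]
width: 0.199
finger_force: 59.0
clock: 4.2
ee_pos: [0.4972, 0.2214, 0.0871]
eef_rot: [2.055, 2.374, 0.003]
force: [-0.2, -0.8, 7.8]
width: 0.207
finger_force: 59.0
t 4.2 p [0.4972 0.2214 0.0871] yaw(tool y) 8.24 z [ 2.7e-03  3.0e-04 -1.0e+00] F [-0.2 -0.8  7.8] w 0.207 ff 59.0
```

```bash

python3 -m handwheel '[[-1,[0,0,1],0],[-1,[0,0,1],0],[-1,[0,0,1],0],[-1,[0,0,1.5],0],[-1,[0,0,1.5],0]]'
python3 -m handwheel '[[-1,[0,0,2.5],0],[-1,[0,0,3],0],[-1,[0,0,3],0],[-1,[0,0,2],0],[-1,[0,0,0],0]]'
python3 -m handwheel '[[-1,[0,-2,0],0],[-1,[0,-3,0],-1.4],[-1,[0,-4,0],-1.4],[-1,[0,-4,0],-1.4],[-1,[0,-4,0],-1.4]]'
python3 -m handwheel '[[-1,[0,-4,0],-1.4],[-1,[0,-4,0],0],[-1,[0,-4,0],0],[-1,[0,-4,0],0],[-1,[0,-4,0],0]]'
python3 -m handwheel '[[-1,[0,-4,0],0],[-1,[0,-3,0],0],[-1,[0,-2,0],0],[-1,[0,0,0],0],[-1,[0,0,0],0]]'
python3 -c "
from h import *
st(); shot('wrist','w3.png'); shot('scene','scene3.png');T=robot.camera_model('wrist');print(T['extrinsics'])"
```

```text
clock: 4.62
ee_pos: [0.4959, 0.2212, 0.1468]
eef_rot: [2.055, 2.376, 0.0]
force: [-0.0, 0.5, -1.1]
width: 0.202
finger_force: 58.5
clock: 5.03
ee_pos: [0.4976, 0.2225, 0.2561]
eef_rot: [2.053, 2.373, 0.01]
force: [-0.2, 0.0, -1.8]
width: 0.207
finger_force: 58.6
clock: 5.45
ee_pos: [0.4954, 0.0497, 0.2507]
eef_rot: [2.169, 2.272, 0.0]
force: [0.8, -0.6, -1.3]
width: 0.2
finger_force: 58.6
clock: 5.87
ee_pos: [0.4954, -0.1507, 0.2508]
eef_rot: [2.196, 2.246, -0.0]
force: [2.8, -0.1, -1.7]
width: 0.205
finger_force: 58.6
clock: 6.28
ee_pos: [0.4956, -0.2398, 0.2501]
eef_rot: [-2.199, -2.243, -0.0]
force: [-0.6, 0.8, -1.3]
width: 0.201
finger_force: 58.6
t 6.28 p [ 0.4956 -0.2398  0.2501] yaw(tool y) 1.13 z [-5.e-04  8.e-04 -1.e+00] F [-0.6  0.8 -1.3] w 0.201 ff 58.6
[[ 9.99735616e-01  2.22457244e-02  5.81607228e-03  4.94276575e-01]
 [ 2.29898807e-02 -9.62615056e-01 -2.69895756e-01 -1.69619994e-01]
 [-4.05387866e-04  2.69958110e-01 -9.62871982e-01  3.73809752e-01]
 [ 0.00000000e+00  0.00000000e+00  0.00000000e+00  1.00000000e+00]]
```

```bash

python3 - <<'E'
from h import *
m=robot.camera_model('wrist'); im=cv2.imread('pics/w3.png')
c,s=np.cos(np.radians(1.2)),np.sin(np.radians(1.2)); Rz=np.array([[c,-s],[s,c]])
big=cv2.resize(im[120:320,220:430],(840,800),interpolation=cv2.INTER_CUBIC)
big=np.clip(big*1.5,0,255).astype(np.uint8)
def quad(c0,hx,hy,z,col):
    q=[fproj(m,[*(np.array(c0)+Rz@[a*hx,b*hy]),z]) for a,b in((1,1),(1,-1),(-1,-1),(-1,1))]
    cv2.polylines(big,[np.int32([((p[0]+.5-220)*4,(p[1]+.5-120)*4) for p in q])],True,col,1)
p=(.4956,-.2398)
quad(p,.009,.02,.268,(0,0,255)); quad(p,.0025,.015,.218,(255,0,255)); quad(p,.0015,.01,.173,(255,0,0)); quad((.5,-.2387),.005,.018,.075,(0,255,0))
cv2.imwrite('pics/c3.png',big[100:700,20:820])
E
```

```text
(no output)
```

View pics/c3.png

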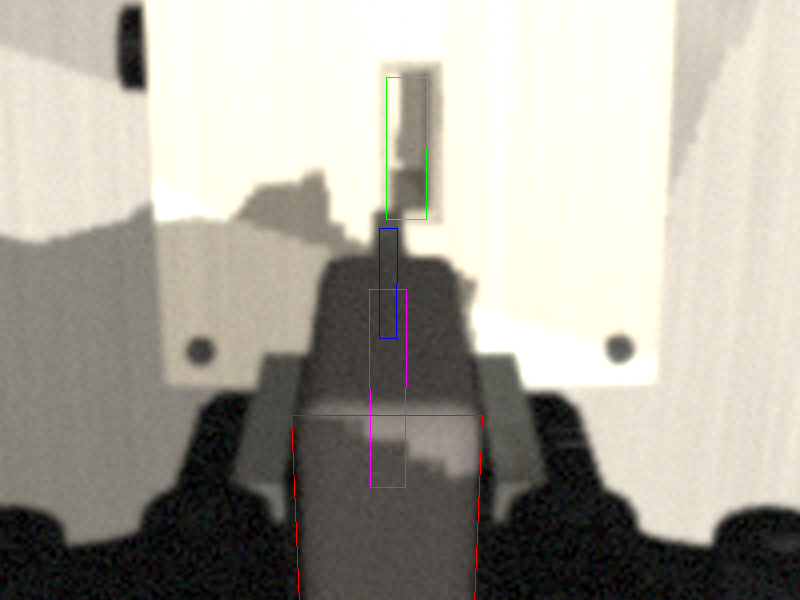

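View pics/scene3.png

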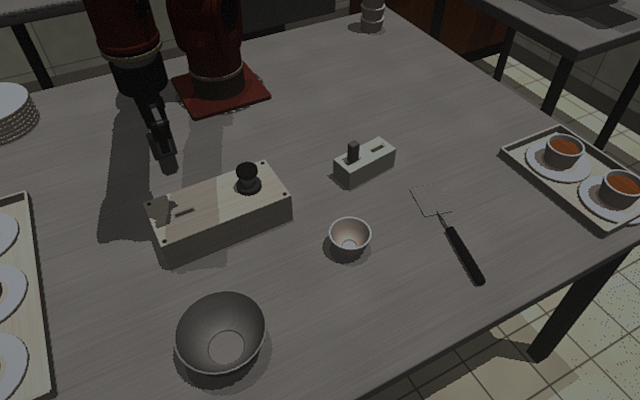

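The wrist view shows the key matching its predicted outline within about 0.5 mm. The slot mouth, chamfer outer (380-441, 62-223), sits about +0.9 mm in x and +1.5 mm in y from the estimate. I'll move closer and look again.

```bash

python3 -m handwheel '[[-1,[0.5,0.2,-2],0.1],[-1,[0,0,-2],0],[-1,[0,0,-2],0],[-1,[0,0,-2],0],[-1,[0,0,0],0]]'
python3 -m handwheel '[[-1,[0,0,0],0],[-1,[0,0,0],0]]'
python3 - <<'E'
from h import *
s,_=st(); im=shot('wrist','w4.png'); m=robot.camera_model('wrist')
c,s_=np.cos(np.radians(1.25)),np.sin(np.radians(1.25)); Rz=np.array([[c,-s_],[s_,c]])
big=cv2.resize(im[120:280,260:400],(840,960),interpolation=cv2.INTER_CUBIC)
big=np.clip(big*1.5,0,255).astype(np.uint8)
def quad(c0,hx,hy,z,col):
    q=[fproj(m,[*(np.array(c0)+Rz@[a*hx,b*hy]),z]) for a,b in((1,1),(1,-1),(-1,-1),(-1,1))]
    print(z,np.int32([((p[0]+.5-260)*6-20,(p[1]+.5-120)*6) for p in q]).tolist())
    cv2.polylines(big,[np.int32([((p[0]+.5-260)*6,(p[1]+.5-120)*6) for p in q])],True,col,1)
p=s['ee_pos'][:2]; z=s['ee_pos'][2]
quad(p,.0025,.015,z-.068,(255,0,255)); quad((.5006,-.2378),.008,.021,.075,(0,255,0))
cv2.imwrite('pics/c4.png',big[:600,20:820])
E
```

```text
clock: 6.8
ee_pos: [0.4993, -0.2345, 0.1668]
eef_rot: [-2.188, -2.246, 0.002]
force: [-1.2, 0.9, -0.9]
width: 0.205
finger_force: 58.6
clock: 6.97
ee_pos: [0.5018, -0.2363, 0.1717]
eef_rot: [2.193, 2.248, 0.001]
force: [0.8, 0.5, -1.3]
width: 0.207
finger_force: 58.6
t 6.97 p [ 0.5018 -0.2363  0.1717] yaw(tool y) 1.43 z [ 1.3e-03 -5.0e-04 -1.0e+00] F [ 0.8  0.5 -1.3] w 0.207 ff 58.6
0.10372431691215522 [[379, 448], [377, 706], [332, 706], [332, 448]]
0.075 [[411, 349], [407, 671], [282, 671], [279, 349]]
```

View pics/c4.png

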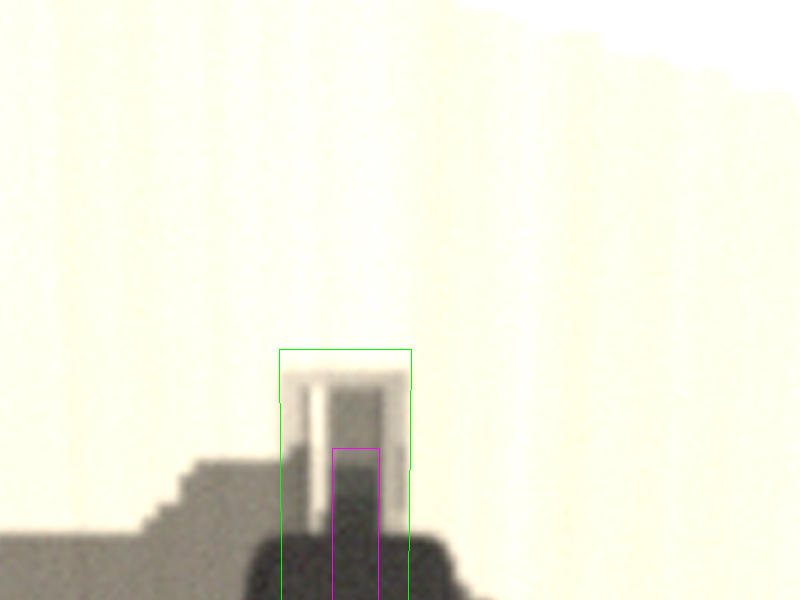

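The slot rim's top edge is at row 372 and the blade edge at row 465. Both are offset the same way from prediction because the arm was still swinging. I'll let it settle and measure again numerically.

```bash

python3 -m handwheel '[[-1,[0,0,0],0],[-1,[0,0,0],0],[-1,[0,0,0],0],[-1,[0,0,0],0],[-1,[0,0,0],0]]'
python3 - <<'E'
from h import *
s,_=st(); m=robot.camera_model('wrist'); im=shot('wrist','w5.png'); st()
c,s_=np.cos(np.radians(1.25)),np.sin(np.radians(1.25)); Rz=np.array([[c,-s_],[s_,c]])
big=cv2.resize(im[160:230,280:350],(600,600),interpolation=cv2.INTER_CUBIC); k=600/70
big=np.clip(big*1.1,0,255).astype(np.uint8)
def quad(c0,hx,hy,z,col):
    q=[fproj(m,[*(np.array(c0)+Rz@[a*hx,b*hy]),z]) for a,b in((1,1),(1,-1),(-1,-1),(-1,1))]
    cv2.polylines(big,[np.int32([((p[0]+.5-280)*k,(p[1]+.5-160)*k) for p in q])],True,col,1)
    print(np.int32([((p[0]+.5-280)*k,(p[1]+.5-160)*k) for p in q]).tolist())
p=s['ee_pos'][:2]; z=s['ee_pos'][2]
quad(p,.0025,.015,z-.068,(255,0,255)); quad((.5006,-.2378),.008,.021,.075,(0,255,0))
cv2.imwrite('pics/c5.png',big)
E
```

```text
clock: 7.43
ee_pos: [0.5011, -0.237, 0.1705]
eef_rot: [2.195, 2.247, 0.0]
force: [0.1, 0.1, -1.2]
width: 0.205
finger_force: 58.6
t 7.43 p [ 0.5011 -0.237   0.1705] yaw(tool y) 1.35 z [ 2.e-04 -1.e-04 -1.e+00] F [ 0.1  0.1 -1.2] w 0.205 ff 58.6
t 7.48 p [ 0.5011 -0.237   0.1704] yaw(tool y) 1.35 z [ 1.e-04 -1.e-04 -1.e+00] F [-0.7 -0.5 -1.2] w 0.204 ff 58.6
[[402, 303], [400, 672], [336, 672], [335, 303]]
[[457, 156], [452, 619], [272, 619], [268, 156]]
```

View pics/c5.png

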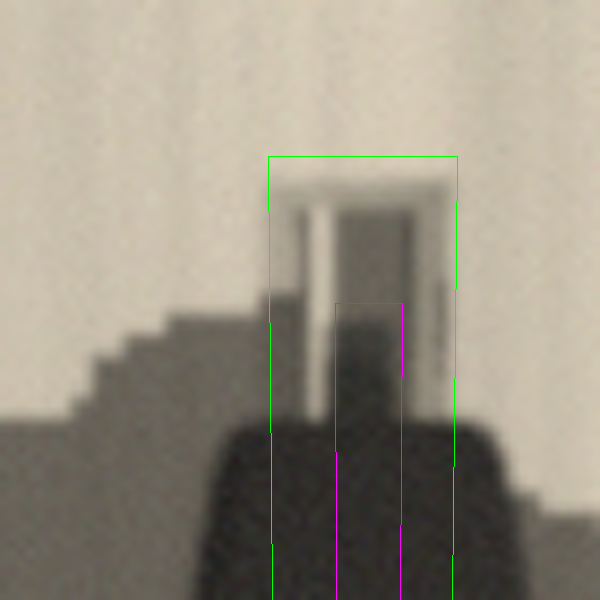

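Comparing key with slot, both cameras agree that I should shift about -1.5 mm in y and -0.4 mm in x. I'll do that and insert gently.

```bash

python3 -m handwheel '[[-1,[-0.04,-0.15,-0.5],0],[-1,[0,0,-0.5],0],[-1,[0,0,-0.5],0],[-1,[0,0,-0.5],0],[-1,[0,0,-0.5],0]]'
python3 -m handwheel '[[-1,[0,0,-0.5],0],[-1,[0,0,0],0],[-1,[0,0,0],0]]'
python3 -c "
from h import *
st()"
```

```text
clock: 7.9
ee_pos: [0.5004, -0.2384, 0.1444]
eef_rot: [-2.195, -2.247, 0.0]
force: [-0.3, -0.1, -1.3]
width: 0.204
finger_force: 58.6
clock: 8.15
ee_pos: [0.5004, -0.2383, 0.1399]
eef_rot: [-2.194, -2.247, 0.0]
force: [0.5, 0.2, 0.1]
width: 0.202
finger_force: 58.6
t 8.15 p [ 0.5004 -0.2383  0.1399] yaw(tool y) 1.36 z [-7.e-04  4.e-04 -1.e+00] F [0.5 0.2 0.1] w 0.202 ff 58.6
```

```bash

python3 -m handwheel '[[-1,[0,0,-0.6],0],[-1,[0,0,-0.6],0],[-1,[0,0,-0.6],0],[-1,[0,0,-0.6],0],[-1,[0,0,-0.4],0]]'
python3 -m handwheel '[[-1,[0,0,-0.2],0],[-1,[0,0,-0.2],0],[-1,[0,0,-0.2],0],[-1,[0,0,0],0],[-1,[0,0,0],0]]'
python3 -c "
from h import *
st()"
```

```text
clock: 8.57
ee_pos: [0.5003, -0.2383, 0.1112]
eef_rot: [-2.194, -2.247, 0.0]
force: [0.4, -1.0, -1.4]
width: 0.205
finger_force: 58.6
clock: 8.98
ee_pos: [0.5008, -0.2385, 0.1071]
eef_rot: [2.195, 2.247, -0.0]
force: [-2.8, 1.8, 5.0]
width: 0.203
finger_force: 59.5
t 8.98 p [ 0.5008 -0.2385  0.1071] yaw(tool y) 1.35 z [ 3.e-04 -4.e-04 -1.e+00] F [-2.8  1.8  5. ] w 0.203 ff 59.5
```

The handle seated at TCP z 0.107, as predicted, with 5 N of contact. I'll release, rise, close the fingers and move over the cap.

```bash

python3 -m handwheel '[[-1,[0,0,-0.05],0],[0.2,[0,0,0],0],[0.2,[0,0,0],0],[0.2,[0,0,0],0],[0.2,[0,0,0],0]]'
python3 -m handwheel '[[0.2,[0,0,0.5],0],[0.2,[0,0,1],0],[0.2,[0,0,1.5],0],[0.2,[0,0,3],0],[0.2,[0,0,3],0]]'
python3 -m handwheel '[[0.2,[0,0,3],0],[-1,[0,3,0],0],[-1,[0,4,0],0],[-1,[-0.1,4,0],0],[-1,[-0.2,3.1,0],0]]'
python3 -m handwheel '[[-1,[0,0,-2],0],[-1,[0,0,-2],0],[-1,[0,0,0],0],[-1,[0,0,0],0],[-1,[0,0,0],0]]'
python3 - <<'E'
from h import *
s,_=st(); m=robot.camera_model('wrist'); w=shot('wrist','w6.png'); a=shot('scene','scene6.png')
c=np.zeros((600,800,3),np.uint8)
x=cv2.resize(a[140:265,135:305],None,fx=4,fy=4,interpolation=cv2.INTER_CUBIC)
c[:500,:680]=x[:500]
cv2.imwrite('pics/c6.png',np.clip(c*1.5,0,255).astype(np.uint8))
E
```

```text
clock: 9.4
ee_pos: [0.5007, -0.2385, 0.1058]
eef_rot: [2.195, 2.247, 0.0]
force: [-0.3, 0.4, -0.8]
width: 0.599
finger_force: 0.0
clock: 9.82
ee_pos: [0.5001, -0.2381, 0.197]
eef_rot: [-2.194, -2.247, 0.0]
force: [1.1, 0.1, 0.2]
width: 0.602
finger_force: 0.0
clock: 10.23
ee_pos: [0.4978, -0.0943, 0.2272]
eef_rot: [2.192, 2.249, 0.002]
force: [0.4, 1.1, 0.9]
width: 0.039
finger_force: 0.0
clock: 10.65
ee_pos: [0.4982, -0.0978, 0.1872]
eef_rot: [2.195, 2.246, 0.001]
force: [0.2, 0.6, -0.2]
width: 0.0
finger_force: 0.0
t 10.65 p [ 0.4982 -0.0978  0.1872] yaw(tool y) 1.32 z [ 1.1e-03 -2.0e-04 -1.0e+00] F [ 0.2  0.6 -0.2] w 0.0 ff 0.0
```

View pics/c6.png

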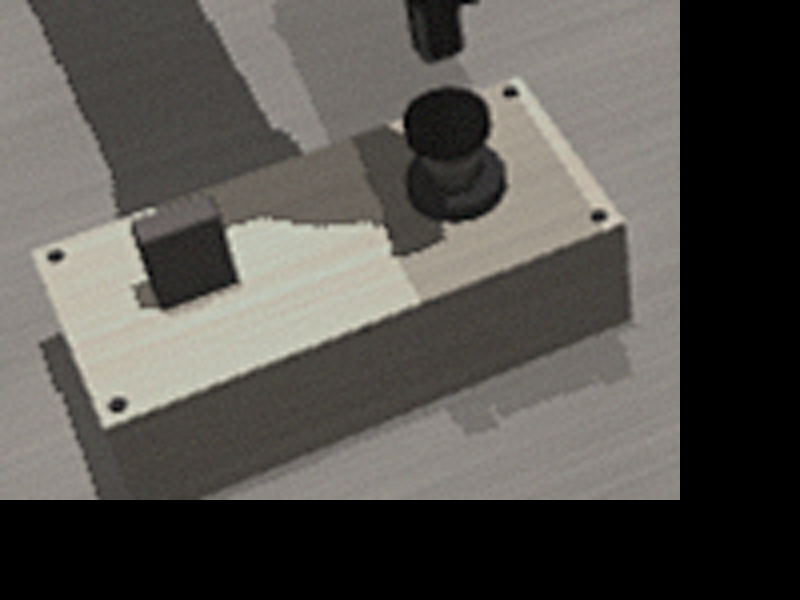

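The picture shows the key upright in the slot, its underside on the console top at (140-240, 285-305), with the shut fingers over the cap at (447,125). Next I'll descend to the cap.

```bash

python3 -m handwheel '[[-1,[0,0,-1.5],0],[-1,[0,0,-1.2],0],[-1,[0,0,-0.8],0],[-1,[0,0,0],0],[-1,[0,0,0],0]]'
python3 -m handwheel '[[-1,[0,0,0],0],[-1,[0,0,0],0],[-1,[0,0,-0.2],0],[-1,[0,0,0],0],[-1,[0,0,0],0]]'
python3 -m handwheel '[[-1,[0,0,-0.2],0],[-1,[0,0,0],0],[-1,[0,0,0],0]]'
python3 -m handwheel '[[-1,[0,0,-0.2],0],[-1,[0,0,0],0],[-1,[0,0,0],0]]'
```

```text
clock: 11.17
ee_pos: [0.4974, -0.0974, 0.1506]
eef_rot: [-2.194, -2.247, 0.001]
force: [-0.1, 0.3, 0.3]
width: 0.001
finger_force: 0.0
clock: 11.58
ee_pos: [0.4976, -0.0974, 0.1489]
eef_rot: [2.195, 2.248, -0.0]
force: [-0.7, 0.1, -0.7]
width: -0.001
finger_force: 0.0
clock: 11.83
ee_pos: [0.4976, -0.0975, 0.1467]
eef_rot: [-2.195, -2.247, 0.0]
force: [-0.6, -0.9, -0.1]
width: -0.001
finger_force: 0.0
clock: 12.08
ee_pos: [0.4978, -0.0974, 0.145]
eef_rot: [2.195, 2.247, 0.0]
force: [-0.1, 0.9, 5.0]
width: -0.0
finger_force: 1.9
```

```bash

python3 -m handwheel '[[-1,[0,0,-0.2],0],[-1,[0,0,-0.2],0],[-1,[0,0,0],0],[-1,[0,0,0],0]]'
python3 -m handwheel '[[-1,[0,0,-0.2],0],[-1,[0,0,-0.2],0],[-1,[0,0,0],0],[-1,[0,0,0],0]]'
python3 -m handwheel '[[-1,[0,0,0],0],[-1,[0,0,0],0],[-1,[0,0,0],0],[-1,[0,0,0],0]]'
```

```text
clock: 12.42
ee_pos: [0.4978, -0.0974, 0.1411]
eef_rot: [2.195, 2.247, 0.0]
force: [-1.7, -0.1, 5.3]
width: -0.002
finger_force: 2.9
clock: 12.75
ee_pos: [0.4979, -0.0975, 0.1373]
eef_rot: [2.195, 2.247, 0.0]
force: [-2.5, 1.2, 7.7]
width: -0.001
finger_force: 3.9
clock: 13.08
ee_pos: [0.4979, -0.0975, 0.1374]
eef_rot: [2.195, 2.247, 0.0]
force: [-2.2, -0.2, 6.7]
width: -0.0
finger_force: 3.8
```

```bash

python3 -m handwheel '[[-1,[0,0,-0.2],0],[-1,[0,0,-0.15],0],[-1,[0,0,0],0],[-1,[0,0,0],0],[-1,[0,0,0],0]]'
python3 - <<'E'
from h import *
st(); a=shot('scene','scene7.png'); b=cv2.imread('pics/scene6.png')
# cap front edge profile, before/after: columns at cap centre
for n,i in(('before',b),('after',a)):
    print(n,i[158:196,245:249].mean((1,2)).round(0).astype(int).tolist())
m=robot.camera_model('scene');T=np.array(m['extrinsics'])
for z in (.127,.115,.087,.075):
    p=T[:3,:3].T@(np.array([.4975,-.0975,z])-T[:3,3]); print(z,m['cx']+m['fx']*p[0]/p[2],m['cy']+m['fy']*p[1]/p[2])
E
```

```text
clock: 13.5
ee_pos: [0.4979, -0.0974, 0.134]
eef_rot: [2.195, 2.247, 0.0]
force: [-3.1, 1.1, 9.9]
width: -0.001
finger_force: 4.7
t 13.5 p [ 0.4979 -0.0974  0.134 ] yaw(tool y) 1.36 z [ 4.e-04 -3.e-04 -1.e+00] F [-3.1  1.1  9.9] w -0.001 ff 4.7
before [73, 74, 77, 57, 24, 13, 18, 16, 16, 17, 19, 16, 18, 16, 17, 16, 17, 16, 16, 17, 16, 16, 25, 32, 35, 34, 29, 30, 26, 22, 21, 29, 31, 30, 22, 20, 14, 48]
after [14, 16, 16, 15, 15, 16, 16, 15, 15, 17, 16, 17, 19, 19, 16, 21, 26, 24, 19, 15, 15, 16, 18, 16, 16, 16, 21, 30, 36, 34, 24, 23, 23, 22, 21, 20, 18, 33]
0.127 246.87156506448338 169.01298511523385
0.115 247.57767287872053 173.42346693114715
0.087 249.1753855401916 183.4030798151728
0.075 249.83957923083875 187.55175815547474
```

The cap's lower edge dropped about 4.4 px, and 12 mm projects to 4.4 px. The force is about 10 N, so the plunger is at jog. Holding.

```bash

python3 -m handwheel '[[-1,[0,0,0],0],[-1,[0,0,0],0],[-1,[0,0,0],0],[-1,[0,0,0],0],[-1,[0,0,0],0]]'
python3 -m handwheel '[[-1,[0,0,0],0],[-1,[0,0,0],0],[-1,[0,0,0],0],[-1,[0,0,0],0],[-1,[0,0,0],0]]'
python3 -m handwheel '[[-1,[0,0,0],0],[-1,[0,0,0],0],[-1,[0,0,0],0],[-1,[0,0,0],0],[-1,[0,0,0],0]]'
python3 -m handwheel '[[-1,[0,0,0],0],[-1,[0,0,0],0],[-1,[0,0,0],0],[-1,[0,0,0],0],[-1,[0,0,0],0]]'
python3 -m handwheel '[[-1,[0,0,0],0],[-1,[0,0,0],0],[-1,[0,0,0],0],[-1,[0,0,0],0],[-1,[0,0,0],0]]'
python3 -m handwheel '[[-1,[0,0,0],0],[-1,[0,0,0],0],[-1,[0,0,0],0],[-1,[0,0,0],0],[-1,[0,0,0],0]]'
python3 -m handwheel '[[-1,[0,0,0],0],[-1,[0,0,0],0],[-1,[0,0,0],0],[-1,[0,0,0],0],[-1,[0,0,0],0]]'
python3 -c "
from h import *
st(); print(robot.sign_off())"
```

```text
clock: 13.97
ee_pos: [0.4979, -0.0975, 0.134]
eef_rot: [2.195, 2.247, 0.0]
force: [-2.8, -0.2, 9.1]
width: -0.0
finger_force: 4.7
clock: 14.38
ee_pos: [0.4979, -0.0975, 0.134]
eef_rot: [2.195, 2.247, 0.0]
force: [-2.4, 1.1, 8.6]
width: 0.004
finger_force: 4.7
clock: 14.8
ee_pos: [0.4979, -0.0975, 0.134]
eef_rot: [2.195, 2.247, 0.0]
force: [-3.1, 0.4, 9.4]
width: 0.003
finger_force: 4.7
clock: 15.22
ee_pos: [0.4979, -0.0975, 0.134]
eef_rot: [2.195, 2.247, 0.0]
force: [-3.2, 0.2, 9.0]
width: 0.003
finger_force: 4.7
clock: 15.63
ee_pos: [0.4978, -0.0975, 0.134]
eef_rot: [2.195, 2.247, 0.0]
force: [-3.9, -0.7, 9.6]
width: -0.002
finger_force: 4.7
clock: 16.05
ee_pos: [0.4979, -0.0975, 0.1341]
eef_rot: [2.195, 2.247, 0.0]
force: [-3.5, 0.5, 9.2]
width: 0.003
finger_force: 4.7
clock: 16.47
ee_pos: [0.4979, -0.0975, 0.134]
eef_rot: [2.195, 2.247, 0.0]
force: [-2.7, 0.3, 9.5]
width: 0.002
finger_force: 4.7
t 16.47 p [ 0.4979 -0.0975  0.134 ] yaw(tool y) 1.35 z [ 5.e-04 -4.e-04 -1.e+00] F [-2.7  0.3  9.5] w 0.002 ff 4.7
the job is handed in; nothing more can be done
None
```

The wide key is home and upright in the console slot, and I handed the job in at 16.5 s with the fingers still holding the plunger at about 12 mm (about 9 N), after about 3 s there; sign-off gave no verdict.

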